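# Set a pouch laminator to its third thickness notch by feel and start it

## Task

The laminator's scale has worn off, so set it by counting clicks: with a fingertip, gently push the orange thickness lever back to the off notch at the left end of its slot, then push it to the right through the clicks to the third notch and stop there, without going past it. Only then press the round green start button down and let it come up again. Grip nothing; leave the ink bottle, the green tape, the eraser and the glue bottle where they are.

Things in the scene. Friction and masses are not known exactly. Their poses are not given: they have to be found in the camera images.
- laminator: Mint pouch laminator, white end caps, 290 mm wide (y), 126 deep (x), 64 high, fixed on its feet. Origin: centre of its underside. -x: feed side with grey shelf (to x = -101 mm, 22 mm high), facing roughly the robot; +y: left seen from there; z up. Its flat upper face (z = 64 mm) has a dark panel with the lever slot and, right of it, the start button; a white wedge outline widens to the right.
- lever (a joint): Slide of the orange lever, m: 0 = off notch (left), grows to the right (laminator -y). Notches every 0.012: off 0, first 0.012, second 0.024, third 0.036, fourth, fifth 0.060; stops 2 mm beyond. Sprung detent: 5 to 6 N to leave a notch, fading half-way (6 mm), then it snaps into the next by itself and stays. Starts in or near the first or second notch.
- lever_top (a point): Centre of the top of the orange lever tab, 86 mm above the desk. The tab is an upright block 12 mm along its slide (laminator y), 26 mm across (x), 22 mm high above the upper face, at laminator x = +4 mm; in the off notch at y = +32 mm. The face is free for 30 mm on both sides of it, so it can be pushed from either side.
- start (a joint): Travel of the green start button, in m: 0 up, 0.005 fully down. Sprung: begins to move at 1.5 N, fully down at 5 N, comes up by itself.
- start_top (a point): Centre of the top of the round green start button, 26 mm in diameter, pressed straight down; 81 mm above the desk, at laminator x = 0, y = -88 mm, in a round black collar 42 mm in diameter, 12 mm high above the upper face.
- ink_bottle: Square dark blue ink bottle with a black cap, 44 x 44 x 56 mm, loose, stands on the desk at the right end of the laminator. Origin: centre of its underside.
- green_tape: Roll of green paper tape, 52 mm in diameter, 15 mm high, loose, lies on the desk behind the laminator (its +x side), near the left end. Origin: centre of its underside.
- eraser: Eraser in a blue sleeve, 20 x 42 x 13 mm, loose, lies on the desk in front of the feed shelf. Origin: centre of its underside.
- glue_bottle: Copper coloured glue bottle with white nozzle, 34 mm in diameter, 121 mm high, loose, stands on the desk behind the laminator (its +x side). Origin: centre of its underside.
- stand_pole (a point): Axis of a tall, fixed black light stand at the height of the desk top: an upright pole 30 mm thick that rises from the floor past the right-hand end of the desk, up beyond the arm's reach, between the arm's start pose and the laminator. Keep the arm clear of it.

How it is judged (in metres and radians):
On the way, in this order (a step that is already met when the one before it is completed fails the run):
1. the lever is pushed back into the off notch (value of joint lever below 0.004 m), for 0.1 s.
2. the lever is clicked on to the third notch (value of joint lever between 0.031 and 0.041 m), for 0.2 s.
3. the start button is pressed (value of joint start above 0.003 m), for 0.05 s.
At the end, for the whole second after the job is handed in: The lever rests in the third notch (joint 0.036, within 5 mm) and the start button is up again (within 1 mm) (all of step 2 and velocity of joint lever below 0.01 m/s and value of joint start below 0.001 m); the robot touches nothing.
It fails at once if the lever goes past the third notch (value of joint lever above 0.043 m).
It fails at once if the start button is pressed while the lever is not in the third notch (value of joint start above 0.003 m and not (value of joint lever between 0.031 and 0.041 m)).
It fails at once if the lever is pinched or forced (over 35 N from the fingers) (contact force between the fingers and lever above 35 N).
It fails at once if a bystander is moved by more than 15 mm (distance of any of ink_bottle, green_tape, eraser, glue_bottle from where it was at the start of the episode above 0.015 m).
It fails at once if the ink bottle or the glue bottle is tipped (angle between any of ink_bottle, glue_bottle's own z axis and vertical above 0.3 rad).
It also fails if it takes over 56 s, if anything falls off the work surface, if the arm or the gripper's body presses on something with over 40 N, if the wrist force passes 120 N, or if a joint passes its speed limit or range.

## Robot

A 6-joint arm with a two-finger parallel gripper is mounted at the origin on a cart in front of the work surface, level with it; the furniture and walls round the work are solid. World frame = base frame: x ahead of the robot, y to its left, z up, the work surface at z = 0. Lengths are in mm, angles in degrees, forces in N, time in s.
With the tool pointing down it reaches from about 350 to 975 mm from the base axis. Payload 17.4 kg.
Tool frame: the origin (TCP) lies midway between the tips of the shut fingers; the grasp point (between the pads) lies 19 mm behind it (grip_depth is the distance from the TCP to the grasp point, in mm); z points along the fingers, y is the line along which they close (so a half turn about z gives the same grasp; the last joint's range is limited). The gripper opens to 85 mm and grips with 20 to 120 N. Pads are 22 mm wide; open, the fingers measure 114 mm over their backs; the gripper's body (76 mm by 85 mm) begins 54 mm behind the grasp point. The pads swing forward as they close: fully open they stand 13 mm farther back than shut.
Start: joints at [-65.42, 6.646, 82.598, -0, 90.757, -2.166], TCP at [303.763, -602.794, 231.303] pointing down, gripper open.
Joint ranges: [-162.19, 162.19], [-47.58, 125.68], [4.15, 143.07], [-65.23, 245.23], [0.69, 171.88], [-170.13, 170.13]. Speed limits (degrees/s): [108.29, 108.29, 127.2, 180, 180, 180].

## Interface

Orientations are given as a 3x3 rotation matrix whose columns are the frame's x, y, z axes.
In Python, from station import sense, grab_frame, finish_job, grip_depth gives the robot as it stands.
- The arm moves only by the tool send_rows, never from a script. Its argument "commands" is a list of rows, each an object with "delta_pos": the shift along the tool's x, y, z in mm, a list of three; "delta_rot": the turn, a rotation vector about the tool's x, y, z in rad, a list of three. A call has 1 to 10 rows; each row is the pose to reach, as a shift and turn from the pose commanded when the call began, along the tool's axes at that moment; what a row does not reach only later rows make up. A row lasts 1/12 s, in which the tool goes at most 41.7 mm and 7.16 degrees, less where a joint would pass 70% of its speed; a pose out of reach is approached as far as the arm can. A call with a gripper value outside its range is refused whole. "hand" is the opening, from -1 (shut) to 1 (fully open), set as the call begins (left out, the last holds). The fingers move at their own pace and stop on an object; "force" is the grip in N (left out, the last holds). Time passes only in rows, so rows that repeat a pose let the fingers close. It gives the time, the measured TCP pose, the force, the opening and the grip force at its end, in the units of the state.
- sense(): the state, without advancing time (a new reading comes with each control period).
- grab_frame(name): name is "scene" or "top" or "wrist"; returns a dict with "img" (384x512x3 uint8, blue, green, red), "intrinsics" (3x3 intrinsics, pixels), "camera_from_world" (4x4, takes a point from world to camera coordinates). Camera axes: x right, y up, looking along -z (the intrinsics and any distortion apply to the point x, -y, -z); pixel columns grow to the right and rows downward; lengths in mm; the calibration is good to about 2 mm. A picture is of the moment at which its call begins. There is no depth.
- finish_job(): hands the job in; it is judged then, once.
The state is a dict: "clock": time; "joint_positions": joint angles; "joint_vel": joint speeds; "joint_torque": joint torques, N m; "position": TCP position; "orientation": TCP orientation; "contact_force": force on the tool from outside, world axes, zero at the start; "moment": the same for the moment, N m; "opening": finger opening in mm; "grasp_force": force on a finger pad.
Only numpy, scipy, OpenCV 4.12 (cv2) and the standard library are available. Lean on these libraries where they do the work, as an engineer would, in place of code of your own. Each camera call takes 0.05 s, during which the arm holds its last target. There are 200 camera calls.

## Working session

There is one attempt and no reset: what is moved stays moved. The work goes in short steps, Python scripts to look and compute and a tool call to move; the robot and the scene stay as the last step left them, time stands still between calls to the robot, and variables do not carry over. Pictures are saved under pics/ and viewed, at most 10 in all, crops included, and the job is handed in when it is done.

Besides the shell and the picture viewer there is one more tool, called after "Emit:" as name(argument=value, ...) on one line, values as JSON. send_rows: Moves the arm, as the interface text tells. Its arguments: {"type":"object","properties":{"commands":{"type":"array"},"hand":{"type":"number"},"force":{"type":"number"}},"required":["commands"]}

```bash
mkdir -p pics; ls; python3 - <<'E'
from station import *
import cv2,json,numpy as np,pickle
s=sense();print(s['clock'],s['position'],s['orientation'],s['opening'])
d={}
for n in("scene","top"):
    f=grab_frame(n);d[n]=f;cv2.imwrite(f"pics/{n}0.png",f['img'])
    M=np.array(f['camera_from_world']);print(n,np.array(f['intrinsics']).tolist(),(-M[:3,:3].T@M[:3,3]).round(), {k for k in f})
pickle.dump(d,open('d0.pkl','wb'))
a=np.hstack([cv2.resize(d[n]['img'],(400,300)) for n in d]);
E
```

```text
pics
0.0 [ 303.69524479 -602.60316897  230.57502405] [[ 8.93015219e-01  4.50026218e-01 -4.71172162e-04]
 [ 4.50026461e-01 -8.93014592e-01  1.05951330e-03]
 [ 5.60451459e-05 -1.15820144e-03 -9.99999328e-01]] 85.29949228652235
scene [[469.2467104817701, 0.0, 255.93659187619232], [0.0, 469.2467104817701, 188.47253600731514], [0.0, 0.0, 1.0]] [142. 680. 793.] {'intrinsics', 'camera_from_world', 'img'}
top [[413.84538153728573, 0.0, 255.6871745214609], [0.0, 413.84538153728573, 194.31190762925343], [0.0, 0.0, 1.0]] [ 507.  165. 1138.] {'intrinsics', 'camera_from_world', 'img'}
```

View pics/top0.png

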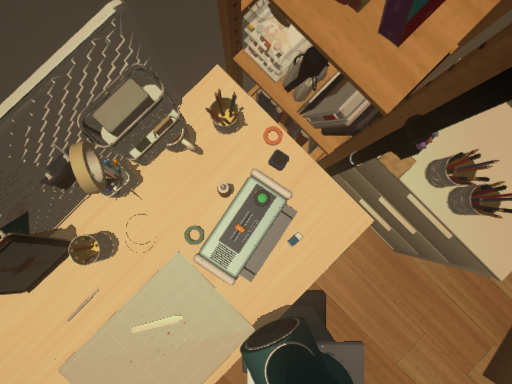

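View pics/scene0.png

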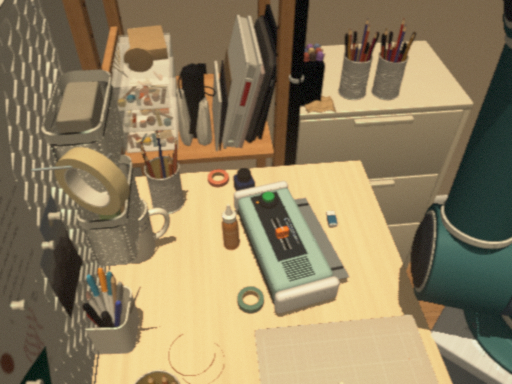

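The top view shows the lever at about (240,229), the green button at (262,198), the ink bottle at (279,159), the glue at (225,189), the tape at (194,234) and the eraser at (295,239). The black pole runs from about (330,165) to the upper right. In the scene view the lever is at about (283,232), the button at (268,197) and the pole at column 290, top.

```bash
cat > h.py <<'E'
import numpy as np,cv2
def ray(f,uv):
    K=np.array(f['intrinsics']);M=np.array(f['camera_from_world']);R=M[:3,:3]
    d=np.linalg.inv(K)@[uv[0],uv[1],1];d=R.T@(d*[1,-1,-1]);return -R.T@M[:3,3],d
def onz(f,uv,z):
    c,d=ray(f,uv);return c+d*(z-c[2])/d[2]
def proj(f,p):
    K=np.array(f['intrinsics']);M=np.array(f['camera_from_world']);q=K@((M[:3,:3]@p+M[:3,3])*[1,-1,-1]);return q[:2]/q[2]
def blobs(f,lo,hi,box,amin=15):
    x0,y0,x1,y1=box;h=cv2.cvtColor(f['img'],cv2.COLOR_BGR2HSV);m=cv2.inRange(h,lo,hi);k=np.zeros_like(m);k[y0:y1,x0:x1]=m[y0:y1,x0:x1]
    n,l,st,c=cv2.connectedComponentsWithStats(k);return [(st[i,4],c[i].round(1).tolist(),st[i,:4].tolist()) for i in range(1,n) if st[i,4]>=amin]
E
python3 - <<'E'
from h import *;import pickle
d=pickle.load(open('d0.pkl','rb'));t=d['top'];s=d['scene']
for n,f,lb,bb in(('top',t,(225,215,255,245),(250,185,275,210)),('scene',s,(265,215,300,250),(255,185,285,210))):
    for nm,b,lo,hi,z in(('lever',lb,(5,150,120),(18,255,255),86),('btn',bb,(50,150,60),(75,255,255),81)):
        for q in blobs(f,lo,hi,b): print(n,nm,q,onz(f,q[1],z).round(1))
for nm,uv,z in(('ink',(279,159),56),('glue',(225,189),121),('tape',(194,234),15),('eraser',(295,239),13)):print(nm,onz(t,uv,z).round())
# pole: bottom-of-visible etc.
c,a=ray(s,(290,100));c2,b=ray(s,(290,30))
n=np.cross(a,b)
# top line dirs
for uv in((345,158),(380,145),(430,122)):
    cc,dd=ray(t,uv);k=n@(c-cc)/(n@dd);print('pole',(cc+k*dd).round())
big=cv2.resize(t['img'][130:290,170:400],None,fx=3.4,fy=3.4,interpolation=cv2.INTER_CUBIC);cv2.imwrite('pics/topz.png',big)
E
```

```text
top lever (np.int32(53), [239.6, 227.9], [235, 224, 10, 9]) [466.9 178.4  86. ]
scene lever (np.int32(130), [281.8, 231.9], [275, 226, 14, 13]) [463.2 185.5  86. ]
ink [647.  76.  56.]
glue [564. 214. 121.]
tape [448. 302.  15.]
eraser [434.  29.  13.]
pole [624. -50. 257.]
pole [  3131.  -5094. -14782.]
pole [ 301.  585. 2062.]
```

View pics/topz.png

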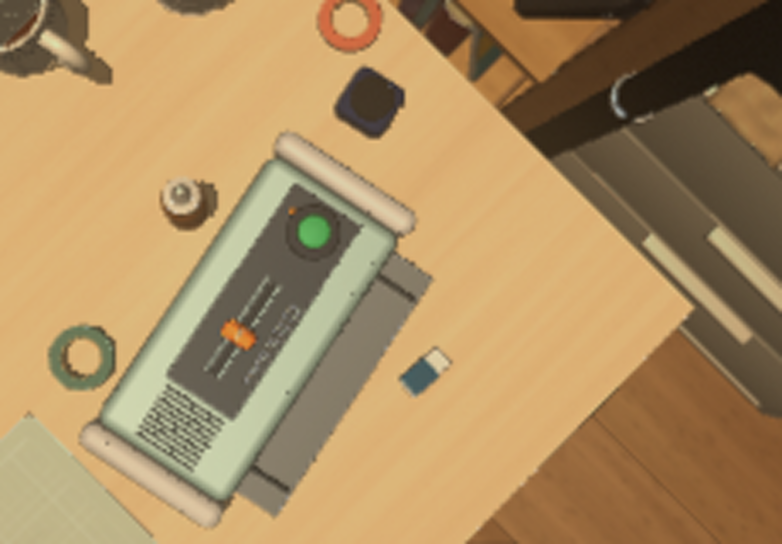

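```bash
python3 - <<'E'
from h import *;import pickle
d=pickle.load(open('d0.pkl','rb'));t=d['top'];s=d['scene']
h=cv2.cvtColor(s['img'],cv2.COLOR_BGR2HSV)
for r in(20,60,100,140,160):
    x=[c for c in range(270,312) if h[r,c,2]<40];print(r,x[:1],x[-1:],len(x))
h=cv2.cvtColor(t['img'],cv2.COLOR_BGR2HSV)
for c in(335,345,360,380,430,470):
    y=[r for r in range(60,190) if h[r,c,2]<45];print('t',c,y[:1],y[-1:],len(y))
print('nadir px',proj(t,np.array([507,165,-9e5])))
print('green btn hsv',h[198,262])
for q in blobs(t,(45,90,60),(80,255,255),(250,185,275,210)):print(q,onz(t,q[1],81).round(1))
for q in blobs(s,(45,90,60),(80,255,255),(255,185,285,210)):print(q,onz(s,q[1],81).round(1))
def az(f,uv):
    c,dd=ray(f,uv);return c[:2],dd[:2]
for us in((291,100),(291,40)):
  for ut in((430,122),(380,145),(470,107)):
    c1,a=az(s,us);c2,b=az(t,ut);k=np.linalg.solve(np.c_[a,-b],c2-c1);print('pole',us,ut,(c1+k[0]*a).round())
# panel axis: end cap corners in crop -> world
for p in((285,140),(408,225),(215,518),(88,430)):print(onz(t,(p[0]/3.4+170,p[1]/3.4+130),64).round())
E
```

```text
20 [270] [306] 16
60 [292] [302] 11
100 [289] [311] 23
140 [287] [295] 9
160 [287] [293] 7
t 335 [80] [134] 8
t 345 [132] [161] 7
t 360 [131] [162] 14
t 380 [114] [153] 17
t 430 [72] [135] 25
t 470 [90] [157] 27
nadir px [245.02314959 212.1222271 ]
green btn hsv [ 59 121 175]
(np.int32(80), [261.8, 197.6], [257, 193, 10, 10]) [544.1 121.9  81. ]
(np.int32(114), [268.0, 196.6], [262, 192, 13, 11]) [545.1 122.4  81. ]
pole (291, 100) (430, 122) [597. -20.]
pole (291, 100) (380, 145) [605. -32.]
pole (291, 100) (470, 107) [584.   1.]
pole (291, 40) (430, 122) [570.  36.]
pole (291, 40) (380, 145) [575.  29.]
pole (291, 40) (470, 107) [561.  50.]
[614. 142.  64.]
[549.  48.  64.]
[326. 195.  64.]
[393. 291.  64.]
```

```bash
python3 - <<'E'
from h import *;import pickle
d=pickle.load(open('d0.pkl','rb'));t=d['top'];s=d['scene']
def az(f,uv):
    c,dd=ray(f,uv);return c[:2],dd[:2]
for us in((297,60),(291,140),(290.5,155)):
  for ut in((345,158),(430,122),(380,145)):
    c1,a=az(s,us);c2,b=az(t,ut);k=np.linalg.solve(np.c_[a,-b],c2-c1);print('pole',us,ut,(c1+k[0]*a).round())
h=cv2.cvtColor(t['img'],cv2.COLOR_BGR2HSV)[:,:,2]
for c in(335,360,390,430):print(c,h[95:185:3,c])
print('edge of desk',onz(t,(325,168),0),onz(t,(373,221),0))
E
```

```text
pole (297, 60) (345, 158) [ 705. -199.]
pole (297, 60) (430, 122) [621. -68.]
pole (297, 60) (380, 145) [631. -85.]
pole (291, 140) (345, 158) [ 707. -205.]
pole (291, 140) (430, 122) [622. -71.]
pole (291, 140) (380, 145) [633. -88.]
pole (290.5, 155) (345, 158) [ 721. -229.]
pole (290.5, 155) (430, 122) [629. -84.]
pole (290.5, 155) (380, 145) [ 640. -102.]
335 [112 112 112 113 113 107 116 162 102  89  80  55  50  41 168 173 177 179
  74  84  84  83  86  50  51  52  53 107 104 219]
360 [164 163 162 117 182 164 147  48  52  63  67  52  44  75  80  80  79  80
  67  36  37  38  39 121  88  85  95 108 104 102]
390 [173 173 171 170 171 162  72  80  81  79  80  81  80  28  30  28  29  30
  31 161 162 166 156 156 166 154  95 104 101  99]
430 [ 78  79  78  77  76  74  26  27  26  28  28  29  29  31 112 128 194 194
 195 195 194 194 190  77  93  95 103 100  82  87]
edge of desk [629.51120688 -56.74479605   0.        ] [ 482.87926392 -189.31449101    0.        ]
```

The pole axis is near (640,-100), about 650 mm from the base. I'll retract to a radius of about 450 mm, then swing past it with the fingers shut.

Emit:
send_rows(commands=[{"delta_pos":[0,-40,0],"delta_rot":[0,0,0]},{"delta_pos":[0,-80,0],"delta_rot":[0,0,0]},{"delta_pos":[0,-120,0],"delta_rot":[0,0,0]},{"delta_pos":[0,-160,0],"delta_rot":[0,0,0]},{"delta_pos":[0,-195,0],"delta_rot":[0,0,0]},{"delta_pos":[0,-221,0],"delta_rot":[0,0,0]},{"delta_pos":[38,-233,0],"delta_rot":[0,0,-0.1]},{"delta_pos":[76,-245,0],"delta_rot":[0,0,-0.2]},{"delta_pos":[114,-257,0],"delta_rot":[0,0,-0.3]},{"delta_pos":[152,-269,0],"delta_rot":[0,0,-0.4]}], hand=-1, force=20)

```text
clock: 0.93
position: [319.0, -292.7, 231.4]
orientation: [[0.644, 0.765, 0.0], [0.765, -0.644, -0.0], [-0.0, 0.001, -1.0]]
contact_force: [1.2, -1.3, 1.6]
opening: -0.0
grasp_force: 0.0
```

Emit:
send_rows(commands=[{"delta_pos":[40,4,0],"delta_rot":[0,0,-0.12]},{"delta_pos":[78,8,0],"delta_rot":[0,0,-0.24]},{"delta_pos":[110,4,0],"delta_rot":[0,0,-0.36]},{"delta_pos":[146,-14,0],"delta_rot":[0,0,-0.48]},{"delta_pos":[182,-32,0],"delta_rot":[0,0,-0.6]},{"delta_pos":[218,-50,0],"delta_rot":[0,0,-0.72]},{"delta_pos":[254,-68,0],"delta_rot":[0,0,-0.84]},{"delta_pos":[290,-88,0],"delta_rot":[0,0,-0.96]},{"delta_pos":[320,-106,0],"delta_rot":[0,0,-1.08]},{"delta_pos":[338,-116,0],"delta_rot":[0,0,-1.2]}])

```text
clock: 1.77
position: [448.6, 41.7, 231.1]
orientation: [[-0.483, 0.876, -0.0], [0.876, 0.483, 0.001], [0.001, 0.0, -1.0]]
contact_force: [0.6, 0.2, 0.5]
opening: -0.0
grasp_force: 0.0
```

Emit:
send_rows(commands=[{"delta_pos":[30,10,0],"delta_rot":[0,0,-0.1]},{"delta_pos":[60,20,0],"delta_rot":[0,0,-0.2]},{"delta_pos":[90,30,0],"delta_rot":[0,0,-0.3]},{"delta_pos":[119,38,0],"delta_rot":[0,0,-0.4]},{"delta_pos":[119,38,0],"delta_rot":[0,0,-0.476]},{"delta_pos":[119,38,0],"delta_rot":[0,0,-0.476]}])

```text
clock: 2.27
position: [425.0, 162.5, 231.0]
orientation: [[-0.83, 0.558, -0.001], [0.558, 0.83, -0.0], [0.0, -0.0, -1.0]]
contact_force: [0.4, -0.0, 0.9]
opening: -0.1
grasp_force: 0.0
```

```bash
python3 - <<'E'
from station import *;from h import *;import pickle
f=grab_frame('wrist');s=grab_frame('scene');pickle.dump((f,s),open('d1.pkl','wb'));cv2.imwrite('pics/w1.png',f['img'])
S=sense();print(S['position'],S['orientation'].round(3) if hasattr(S['orientation'],'round') else S['orientation'],S['contact_force'],S['joint_positions'])
for z,lo,hi in((86,(5,140,100),(18,255,255)),(81,(45,90,60),(80,255,255))):
  for n,g in(('w',f),('s',s)):
    for q in blobs(g,lo,hi,(0,0,512,384) if n=='w' else (255,185,300,250),30):print(n,z,q,onz(g,q[1],z).round(1))
E
```

```text
[425.53668349 161.13607568 231.1401085 ] [[-0.825  0.566 -0.   ]
 [ 0.566  0.825 -0.   ]
 [ 0.    -0.    -1.   ]] [-0.25048546  0.07716261 -0.41889496] [ 1.75339935e+01 -2.16594141e+01  1.08216581e+02 -1.04378109e-02
  9.34601406e+01 -3.80155857e+01]
w 86 (np.int32(13049), [41.1, 160.0], [0, 80, 91, 178]) [288.9   3.3  86. ]
w 86 (np.int32(40), [291.9, 197.5], [282, 196, 20, 3]) [456.1 183.9  86. ]
w 86 (np.int32(226), [292.6, 207.4], [281, 201, 25, 13]) [465.5 178.9  86. ]
w 86 (np.int32(351), [367.2, 238.6], [353, 218, 31, 34]) [539.  225.6  86. ]
s 86 (np.int32(141), [281.7, 232.3], [275, 226, 14, 13]) [462.7 186.4  86. ]
w 81 (np.int32(118), [293.2, 284.0], [288, 276, 11, 18]) [546.2 130.4  81. ]
s 81 (np.int32(112), [267.9, 196.5], [262, 192, 13, 11]) [545.4 122.3  81. ]
```

View pics/w1.png

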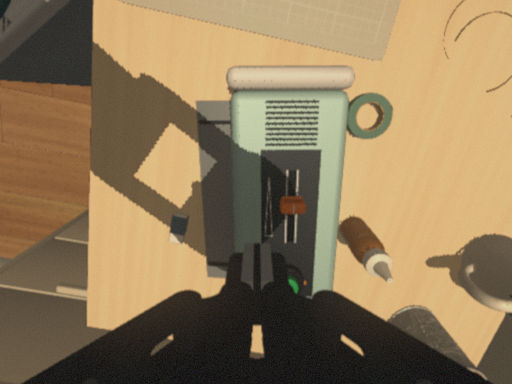

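The wrist view shows the lever at about (292,205) with its slot vertical in the image, so the tool x axis lies along the slide. The button is at about (293,284), under the fingers. I'll go down on the right side of the lever.

Emit:
send_rows(commands=[{"delta_pos":[-27,19,0],"delta_rot":[0,0,0]},{"delta_pos":[-54,38,0],"delta_rot":[0,0,0]},{"delta_pos":[-54,38,30],"delta_rot":[0,0,0]},{"delta_pos":[-54,38,60],"delta_rot":[0,0,0]},{"delta_pos":[-54,38,90],"delta_rot":[0,0,0]},{"delta_pos":[-54,38,115],"delta_rot":[0,0,0]},{"delta_pos":[-54,38,125],"delta_rot":[0,0,0]},{"delta_pos":[-54,38,125],"delta_rot":[0,0,0]}])

```text
clock: 3.03
position: [490.8, 161.1, 104.1]
orientation: [[-0.824, 0.566, -0.004], [0.566, 0.824, -0.001], [0.002, -0.003, -1.0]]
contact_force: [0.0, -0.3, -0.0]
opening: -0.2
grasp_force: 0.0
```

```bash
python3 - <<'E'
from station import *;from h import *;import pickle
f=grab_frame('wrist');g=grab_frame('scene');cv2.imwrite('pics/w2.png',np.hstack([f['img'][:,80:430],cv2.resize(g['img'][150:320,200:360],None,fx=2.25,fy=2.26)]))
S=sense();print(S['position'],S['orientation'][:2],S['contact_force'])
E
```

```text
[492.17826756 161.85799261 107.58024394] [[-8.24956645e-01  5.65195318e-01  8.86319418e-04]
 [ 5.65195688e-01  8.24956839e-01  2.20334553e-04]] [-0.13270949  0.17386177  0.56283532]
```

View pics/w2.png

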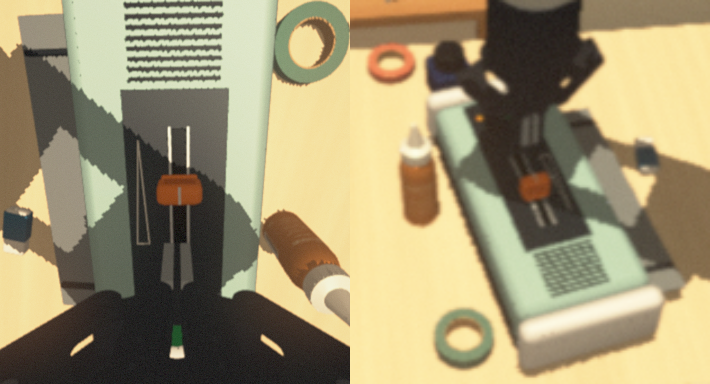

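The fingertips line up with the lever at column 177 against 179, with a clear gap to its right side. I'll go down and touch it.

Emit:
send_rows(commands=[{"delta_pos":[0,1,15],"delta_rot":[0,0,0]},{"delta_pos":[0,1,27],"delta_rot":[0,0,0]},{"delta_pos":[0,1,34],"delta_rot":[0,0,0]},{"delta_pos":[0,1,34],"delta_rot":[0,0,0]},{"delta_pos":[0,1,34],"delta_rot":[0,0,0]}])

```text
clock: 3.55
position: [492.2, 163.1, 72.6]
orientation: [[-0.826, 0.564, -0.0], [0.564, 0.826, -0.0], [0.0, -0.0, -1.0]]
contact_force: [0.4, 0.4, -0.2]
opening: -0.2
grasp_force: 0.0
```

Emit:
send_rows(commands=[{"delta_pos":[2,0,0],"delta_rot":[0,0,0]},{"delta_pos":[4,0,0],"delta_rot":[0,0,0]},{"delta_pos":[6,0,0],"delta_rot":[0,0,0]},{"delta_pos":[8,0,0],"delta_rot":[0,0,0]},{"delta_pos":[8,0,0],"delta_rot":[0,0,0]},{"delta_pos":[8,0,0],"delta_rot":[0,0,0]}])

```text
clock: 4.05
position: [485.5, 167.7, 72.5]
orientation: [[-0.826, 0.563, 0.0], [0.563, 0.826, 0.0], [-0.0, 0.0, -1.0]]
contact_force: [0.2, 0.3, -0.9]
opening: 0.1
grasp_force: 0.0
```

```bash
cat > st.py <<'E'
from station import *;from h import *
S=sense();p=np.array(S['position']);u=np.array([.828,-.561])
C=np.array([471.4,171.]);print('t',S['clock'],'z',p[2].round(1),'lam y',(-(p[:2]-C)@u).round(1),'x',((p[:2]-C)@[.561,.828]).round(1),'force along -y(right)',(np.array(S['contact_force'])[:2]@u).round(2),np.array(S['contact_force']).round(1))
f=grab_frame('wrist')
for q in blobs(f,(4,140,80),(18,255,255),(220,120,320,245),30):print(q)
E
python3 st.py
```

```text
t 4.05 z 72.5 lam y -13.5 x 5.2 force along -y(right) -0.02 [ 0.2  0.3 -0.9]
(np.int32(1884), [254.5, 223.1], [227, 204, 56, 39])
```

Emit:
send_rows(commands=[{"delta_pos":[1,0,0],"delta_rot":[0,0,0]},{"delta_pos":[2,0,0],"delta_rot":[0,0,0]},{"delta_pos":[3,0,0],"delta_rot":[0,0,0]},{"delta_pos":[4,0,0],"delta_rot":[0,0,0]},{"delta_pos":[5,0,0],"delta_rot":[0,0,0]},{"delta_pos":[6,0,0],"delta_rot":[0,0,0]},{"delta_pos":[6,0,0],"delta_rot":[0,0,0]}])

```text
clock: 4.68
position: [481.3, 170.5, 72.4]
orientation: [[-0.826, 0.564, 0.002], [0.564, 0.826, -0.001], [-0.002, 0.0, -1.0]]
contact_force: [8.2, -5.1, -2.8]
opening: -0.4
grasp_force: 4.9
```

```bash
python3 st.py
```

```text
t 4.6833 z 72.4 lam y -8.5 x 5.1 force along -y(right) 9.59 [ 8.2 -5.1 -2.8]
(np.int32(1618), [254.7, 228.5], [228, 212, 55, 33])
```

Emit:
send_rows(commands=[{"delta_pos":[1,0,0],"delta_rot":[0,0,0]},{"delta_pos":[2,0,0],"delta_rot":[0,0,0]},{"delta_pos":[3,0,0],"delta_rot":[0,0,0]},{"delta_pos":[4,0,0],"delta_rot":[0,0,0]},{"delta_pos":[5,0,0],"delta_rot":[0,0,0]},{"delta_pos":[6,0,0],"delta_rot":[0,0,0]},{"delta_pos":[6,0,0],"delta_rot":[0,0,0]}])

```text
clock: 5.32
position: [475.4, 174.5, 72.3]
orientation: [[-0.826, 0.563, -0.0], [0.563, 0.826, 0.0], [0.0, 0.0, -1.0]]
contact_force: [0.5, -0.0, -0.5]
opening: 0.1
grasp_force: 0.0
```

```bash
python3 st.py
```

```text
t 5.3167 z 72.3 lam y -1.4 x 5.2 force along -y(right) 0.39 [ 0.5 -0.  -0.5]
(np.int32(1675), [254.6, 227.9], [227, 210, 55, 35])
```

Emit:
send_rows(commands=[{"delta_pos":[2,0,0],"delta_rot":[0,0,0]},{"delta_pos":[4,0,0],"delta_rot":[0,0,0]},{"delta_pos":[5,0,0],"delta_rot":[0,0,0]},{"delta_pos":[6,0,0],"delta_rot":[0,0,0]},{"delta_pos":[7,0,0],"delta_rot":[0,0,0]},{"delta_pos":[8,0,0],"delta_rot":[0,0,0]},{"delta_pos":[9,0,0],"delta_rot":[0,0,0]},{"delta_pos":[10,0,0],"delta_rot":[0,0,0]},{"delta_pos":[11,0,0],"delta_rot":[0,0,0]},{"delta_pos":[11,0,0],"delta_rot":[0,0,0]}])

```text
clock: 6.2
position: [466.3, 180.8, 72.3]
orientation: [[-0.826, 0.563, -0.0], [0.563, 0.826, 0.0], [0.0, -0.0, -1.0]]
contact_force: [0.3, 0.3, 0.1]
opening: -0.3
grasp_force: 0.0
```

```bash
python3 st.py
```

```text
t 6.2 z 72.3 lam y 9.7 x 5.2 force along -y(right) 0.06 [0.3 0.3 0.1]
(np.int32(1767), [254.2, 227.1], [227, 209, 55, 36])
```

Emit:
send_rows(commands=[{"delta_pos":[1,0,0],"delta_rot":[0,0,0]},{"delta_pos":[2,0,0],"delta_rot":[0,0,0]},{"delta_pos":[3,0,0],"delta_rot":[0,0,0]},{"delta_pos":[4,0,0],"delta_rot":[0,0,0]},{"delta_pos":[5,0,0],"delta_rot":[0,0,0]},{"delta_pos":[6,0,0],"delta_rot":[0,0,0]},{"delta_pos":[6,0,0],"delta_rot":[0,0,0]}])

```text
clock: 6.83
position: [461.8, 183.8, 72.4]
orientation: [[-0.826, 0.564, 0.001], [0.564, 0.826, -0.0], [-0.001, 0.0, -1.0]]
contact_force: [4.0, -3.3, -2.2]
opening: 0.2
grasp_force: 2.3
```

```bash
python3 st.py
```

```text
t 6.8333 z 72.4 lam y 15.1 x 5.2 force along -y(right) 5.17 [ 4.  -3.3 -2.2]
(np.int32(1645), [254.2, 228.4], [227, 211, 55, 34])
```

The lever is in the off notch: it clicked twice, and I touched it at the predicted place. I'll go round to its left side.

Emit:
send_rows(commands=[{"delta_pos":[-5,-1,0],"delta_rot":[0,0,0]},{"delta_pos":[-8,-1,-15],"delta_rot":[0,0,0]},{"delta_pos":[-8,-1,-32],"delta_rot":[0,0,0]},{"delta_pos":[18,-1,-32],"delta_rot":[0,0,0]},{"delta_pos":[44,-1,-32],"delta_rot":[0,0,0]},{"delta_pos":[45,-1,-32],"delta_rot":[0,0,0]},{"delta_pos":[45,-1,-16],"delta_rot":[0,0,0]},{"delta_pos":[45,-1,0],"delta_rot":[0,0,0]},{"delta_pos":[45,-1,0],"delta_rot":[0,0,0]}])

```text
clock: 7.63
position: [422.8, 207.9, 69.7]
orientation: [[-0.826, 0.563, -0.003], [0.563, 0.826, -0.001], [0.002, -0.003, -1.0]]
contact_force: [-0.3, -0.0, -1.1]
opening: -0.1
grasp_force: 0.0
```

```bash
python3 st.py; python3 - <<'E'
from station import *;import cv2,numpy as np
f=grab_frame('wrist');g=grab_frame('scene');cv2.imwrite('pics/w3.png',np.hstack([f['img'][:,80:430],cv2.resize(g['img'][150:320,200:360],None,fx=2.25,fy=2.26)]))
E
```

```text
t 7.6333 z 69.7 lam y 61.0 x 3.3 force along -y(right) -0.26 [-0.3 -0.  -1.1]
```

View pics/w3.png

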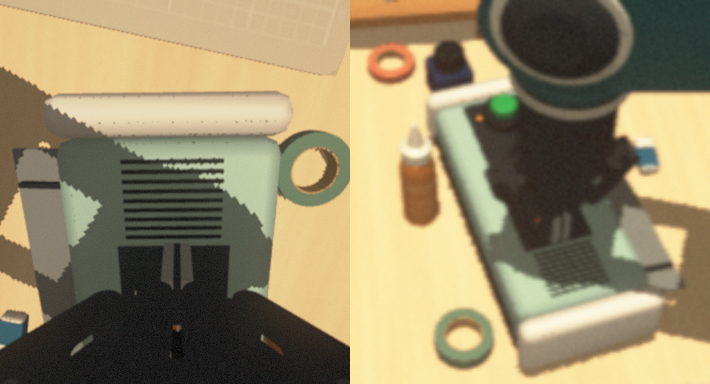

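The fingers are on the left of the lever, at the dark panel's left edge (177,245), and clear of everything. I'll feel for the contact going right.

Emit:
send_rows(commands=[{"delta_pos":[-3,0,0],"delta_rot":[0,0,0]},{"delta_pos":[-6,0,0],"delta_rot":[0,0,0]},{"delta_pos":[-8,0,0],"delta_rot":[0,0,0]},{"delta_pos":[-9,0,0],"delta_rot":[0,0,0]},{"delta_pos":[-10,0,0],"delta_rot":[0,0,0]},{"delta_pos":[-11,0,0],"delta_rot":[0,0,0]},{"delta_pos":[-12,0,0],"delta_rot":[0,0,0]},{"delta_pos":[-13,0,0],"delta_rot":[0,0,0]},{"delta_pos":[-13,0,0],"delta_rot":[0,0,0]}])

```text
clock: 8.53
position: [434.2, 201.4, 72.4]
orientation: [[-0.826, 0.564, -0.001], [0.564, 0.826, 0.001], [0.002, -0.0, -1.0]]
contact_force: [-6.0, 3.4, 2.9]
opening: 0.1
grasp_force: 3.5
```

```bash
python3 st.py
```

```text
t 8.5333 z 72.4 lam y 47.9 x 4.3 force along -y(right) -6.88 [-6.   3.4  2.9]
```

Emit:
send_rows(commands=[{"delta_pos":[-1,0,0],"delta_rot":[0,0,0]},{"delta_pos":[-2,0,0],"delta_rot":[0,0,0]},{"delta_pos":[-3,0,0],"delta_rot":[0,0,0]},{"delta_pos":[-4,0,0],"delta_rot":[0,0,0]},{"delta_pos":[-5,0,0],"delta_rot":[0,0,0]},{"delta_pos":[-6,0,0],"delta_rot":[0,0,0]},{"delta_pos":[-7,0,0],"delta_rot":[0,0,0]},{"delta_pos":[-7,0,0],"delta_rot":[0,0,0]}])

```text
clock: 9.25
position: [440.6, 197.1, 72.3]
orientation: [[-0.826, 0.564, 0.0], [0.564, 0.826, -0.0], [-0.0, -0.0, -1.0]]
contact_force: [-0.4, 0.5, -1.2]
opening: -0.0
grasp_force: 0.0
```

```bash
python3 st.py
```

```text
t 9.25 z 72.3 lam y 40.1 x 4.3 force along -y(right) -0.59 [-0.4  0.5 -1.2]
```

First click. On to the second.

Emit:
send_rows(commands=[{"delta_pos":[-2,0,0],"delta_rot":[0,0,0]},{"delta_pos":[-4,0,0],"delta_rot":[0,0,0]},{"delta_pos":[-5,0,0],"delta_rot":[0,0,0]},{"delta_pos":[-6,0,0],"delta_rot":[0,0,0]},{"delta_pos":[-7,0,0],"delta_rot":[0,0,0]},{"delta_pos":[-8,0,0],"delta_rot":[0,0,0]},{"delta_pos":[-9,0,0],"delta_rot":[0,0,0]},{"delta_pos":[-10,0,0],"delta_rot":[0,0,0]},{"delta_pos":[-11,0,0],"delta_rot":[0,0,0]},{"delta_pos":[-11,0,0],"delta_rot":[0,0,0]}])

```text
clock: 10.13
position: [449.8, 190.8, 72.3]
orientation: [[-0.826, 0.564, 0.0], [0.564, 0.826, -0.0], [-0.0, -0.0, -1.0]]
contact_force: [1.5, -0.3, 0.4]
opening: 0.6
grasp_force: 0.0
```

```bash
python3 st.py
```

```text
t 10.1333 z 72.3 lam y 29.0 x 4.2 force along -y(right) 1.36 [ 1.5 -0.3  0.4]
```

Emit:
send_rows(commands=[{"delta_pos":[-2,0,0],"delta_rot":[0,0,0]},{"delta_pos":[-4,0,0],"delta_rot":[0,0,0]},{"delta_pos":[-5,0,0],"delta_rot":[0,0,0]},{"delta_pos":[-6,0,0],"delta_rot":[0,0,0]},{"delta_pos":[-7,0,0],"delta_rot":[0,0,0]},{"delta_pos":[-8,0,0],"delta_rot":[0,0,0]},{"delta_pos":[-9,0,0],"delta_rot":[0,0,0]},{"delta_pos":[-10,0,0],"delta_rot":[0,0,0]},{"delta_pos":[-11,0,0],"delta_rot":[0,0,0]},{"delta_pos":[-11,0,0],"delta_rot":[0,0,0]}])

```text
clock: 11.02
position: [458.8, 184.7, 72.3]
orientation: [[-0.826, 0.564, 0.0], [0.564, 0.826, -0.0], [-0.0, 0.0, -1.0]]
contact_force: [0.0, 0.4, -0.5]
opening: -0.2
grasp_force: 0.0
```

```bash
python3 st.py
```

```text
t 11.0167 z 72.3 lam y 18.1 x 4.3 force along -y(right) -0.19 [ 0.   0.4 -0.5]
```

The force is gone, so the lever has most likely snapped into the third notch. I'll back off, rise and look.

Emit:
send_rows(commands=[{"delta_pos":[6,0,0],"delta_rot":[0,0,0]},{"delta_pos":[12,0,0],"delta_rot":[0,0,0]},{"delta_pos":[12,0,-30],"delta_rot":[0,0,0]},{"delta_pos":[12,0,-60],"delta_rot":[0,0,0]},{"delta_pos":[-20,0,-60],"delta_rot":[0,0,0]},{"delta_pos":[-55,0,-60],"delta_rot":[0,0,0]},{"delta_pos":[-90,0,-60],"delta_rot":[0,0,0]},{"delta_pos":[-107,-4,-60],"delta_rot":[0,0,0]},{"delta_pos":[-107,-4,-60],"delta_rot":[0,0,0]}])

```text
clock: 11.82
position: [546.2, 119.4, 132.0]
orientation: [[-0.825, 0.565, -0.0], [0.565, 0.825, -0.001], [-0.0, -0.001, -1.0]]
contact_force: [-0.7, 0.9, -0.1]
opening: -0.2
grasp_force: 0.0
```

```bash
python3 st.py; python3 - <<'E'
from station import *;from h import *
f=grab_frame('wrist');g=grab_frame('scene');cv2.imwrite('pics/w4.png',np.hstack([f['img'][:,80:430],cv2.resize(g['img'][150:320,200:360],None,fx=2.25,fy=2.26)]))
C=np.array([471.4,171.]);u=np.array([.828,-.561]);x=np.array([.561,.828])
for j in(24,36,48):
  for g2,n in((f,'w'),(g,'s')):print(j,n,[proj(g2,np.r_[C+4*x-(32-j+e)*u,zz]).round(1).tolist() for e,zz in((-6,86),(6,86),(6,64))])
for q in blobs(f,(4,140,60),(18,255,255),(220,60,330,245),30)+blobs(g,(4,140,80),(18,255,255),(260,200,310,260)):print(q)
E
```

```text
t 11.8167 z 132.0 lam y -90.8 x -0.8 force along -y(right) -1.04 [-0.7  0.9 -0.1]
24 w [[264.1, 79.8], [264.2, 57.1], [263.4, 61.4]]
24 s [[281.2, 226.7], [283.3, 231.1], [282.7, 238.3]]
36 w [[264.1, 101.4], [264.1, 79.8], [263.4, 81.6]]
36 s [[279.2, 222.2], [281.2, 226.7], [280.7, 233.8]]
48 w [[264.0, 122.2], [264.1, 101.4], [263.3, 101.0]]
48 s [[277.2, 217.9], [279.2, 222.2], [278.7, 229.4]]
(np.int32(981), [263.9, 85.4], [242, 73, 45, 26])
(np.int32(147), [280.3, 228.9], [273, 222, 15, 14])
```

View pics/w4.png

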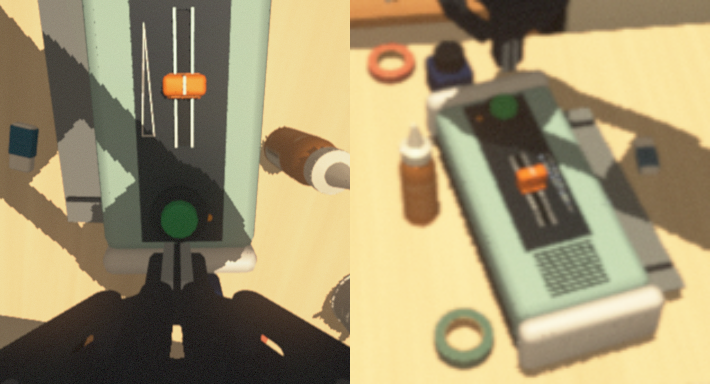

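The wrist view shows the lever at (185,86) in the crop. Its rows 73–99 match the third-notch prediction of 80–101 and not the second's 57–80. The button is at (179,218), just under the fingers. I'll go down to it and press.

Emit:
send_rows(commands=[{"delta_pos":[3,1,15],"delta_rot":[0,0,0]},{"delta_pos":[3,1,32],"delta_rot":[0,0,0]},{"delta_pos":[3,1,45],"delta_rot":[0,0,0]},{"delta_pos":[3,1,49],"delta_rot":[0,0,0]},{"delta_pos":[3,1,51],"delta_rot":[0,0,0]},{"delta_pos":[3,1,52],"delta_rot":[0,0,0]},{"delta_pos":[3,1,52],"delta_rot":[0,0,0]}])

```text
clock: 12.55
position: [542.9, 124.0, 81.1]
orientation: [[-0.826, 0.564, 0.001], [0.564, 0.826, 0.0], [-0.0, 0.001, -1.0]]
contact_force: [-3.1, 0.9, 4.7]
opening: 0.1
grasp_force: 2.0
```

Emit:
send_rows(commands=[{"delta_pos":[0,0,1],"delta_rot":[0,0,0]},{"delta_pos":[0,0,2],"delta_rot":[0,0,0]},{"delta_pos":[0,0,2],"delta_rot":[0,0,0]}])

```text
clock: 12.8
position: [543.2, 123.9, 79.9]
orientation: [[-0.826, 0.564, 0.001], [0.564, 0.826, 0.001], [-0.001, 0.001, -1.0]]
contact_force: [-6.8, 1.4, 13.7]
opening: -0.0
grasp_force: 6.7
```

```bash
python3 st.py
```

```text
t 12.8 z 79.9 lam y -85.8 x 1.3 force along -y(right) -6.4 [-6.8  1.4 13.7]
```

```bash
python3 - <<'E'
from station import *;from h import *
f=grab_frame('wrist');g=grab_frame('scene');cv2.imwrite('pics/w5.png',np.hstack([f['img'][:,80:430],cv2.resize(g['img'][110:290,190:360],None,fx=2.25,fy=384/180)]))
print(sense()['contact_force'],sense()['moment'])
E
```

```text
[-7.83413359  2.26301347 15.24543958] [ 0.26550685  1.31195098 -0.02021076]
```

View pics/w5.png

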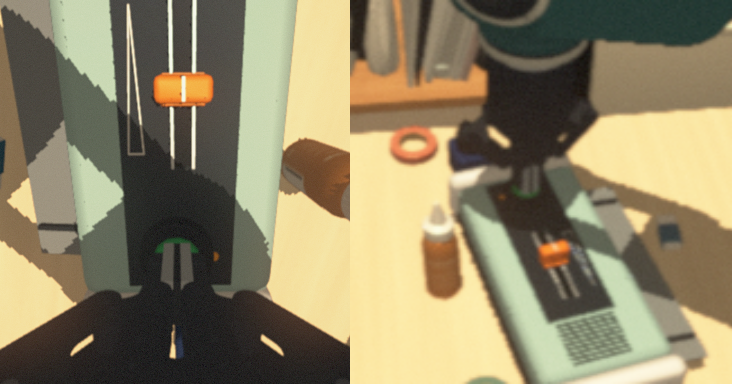

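The glue and ink bottles are untouched, and the fingertip is on the button (178,245). I'll press a bit further and watch how z responds.

Emit:
send_rows(commands=[{"delta_pos":[0,0,1],"delta_rot":[0,0,0]},{"delta_pos":[0,0,2],"delta_rot":[0,0,0]},{"delta_pos":[0,0,2],"delta_rot":[0,0,0]},{"delta_pos":[0,0,2],"delta_rot":[0,0,0]},{"delta_pos":[0,0,2],"delta_rot":[0,0,0]}])

```text
clock: 13.37
position: [543.4, 124.0, 79.5]
orientation: [[-0.826, 0.564, 0.002], [0.564, 0.826, 0.001], [-0.001, 0.002, -1.0]]
contact_force: [-17.2, 0.4, 32.1]
opening: -0.1
grasp_force: 16.0
```

Emit:
send_rows(commands=[{"delta_pos":[0,0,-4],"delta_rot":[0,0,0]},{"delta_pos":[0,0,-5],"delta_rot":[0,0,0]},{"delta_pos":[0,0,-6],"delta_rot":[0,0,0]},{"delta_pos":[0,0,-6],"delta_rot":[0,0,0]},{"delta_pos":[0,0,-6],"delta_rot":[0,0,0]}])

```text
clock: 13.78
position: [543.2, 123.7, 82.5]
orientation: [[-0.826, 0.564, 0.001], [0.564, 0.826, 0.0], [-0.001, 0.001, -1.0]]
contact_force: [1.7, 1.1, 2.9]
opening: 0.1
grasp_force: 1.5
```

Emit:
send_rows(commands=[{"delta_pos":[0,0,-1],"delta_rot":[0,0,0]},{"delta_pos":[0,0,-2],"delta_rot":[0,0,0]},{"delta_pos":[0,0,-2],"delta_rot":[0,0,0]},{"delta_pos":[0,0,-2],"delta_rot":[0,0,0]}])

```text
clock: 14.12
position: [542.8, 123.6, 84.2]
orientation: [[-0.826, 0.564, -0.0], [0.564, 0.826, -0.0], [0.0, -0.0, -1.0]]
contact_force: [1.5, 0.8, 2.5]
opening: 0.2
grasp_force: 0.9
```

Emit:
send_rows(commands=[{"delta_pos":[0,0,-1],"delta_rot":[0,0,0]},{"delta_pos":[0,0,-2],"delta_rot":[0,0,0]},{"delta_pos":[0,0,-2],"delta_rot":[0,0,0]},{"delta_pos":[0,0,-2],"delta_rot":[0,0,0]}])

```text
clock: 14.45
position: [542.6, 123.7, 86.1]
orientation: [[-0.826, 0.564, -0.001], [0.564, 0.826, -0.0], [0.0, -0.0, -1.0]]
contact_force: [0.1, 0.3, -0.1]
opening: 0.2
grasp_force: 0.0
```

The spring was felt from z≈85 down to a hard stop near 80, so the button went fully down and has come up again. I'll rise clear and check.

Emit:
send_rows(commands=[{"delta_pos":[0,0,-20],"delta_rot":[0,0,0]},{"delta_pos":[0,0,-50],"delta_rot":[0,0,0]},{"delta_pos":[0,0,-80],"delta_rot":[0,0,0]},{"delta_pos":[0,0,-100],"delta_rot":[0,0,0]},{"delta_pos":[0,0,-100],"delta_rot":[0,0,0]},{"delta_pos":[0,0,-100],"delta_rot":[0,0,0]}])

```text
clock: 14.95
position: [543.1, 123.8, 187.2]
orientation: [[-0.826, 0.564, 0.002], [0.564, 0.826, 0.0], [-0.001, 0.001, -1.0]]
contact_force: [0.2, -0.1, -0.5]
opening: 0.0
grasp_force: 0.0
```

```bash
python3 - <<'E'
from station import *;from h import *
f=grab_frame('wrist');g=grab_frame('scene');cv2.imwrite('pics/w6.png',np.hstack([f['img'][:,80:430],cv2.resize(g['img'][150:320,200:360],None,fx=2.25,fy=2.26)]))
for q in blobs(g,(4,140,80),(18,255,255),(260,200,310,260)):print(q)
print(sense()['position'],sense()['contact_force'])
E
```

```text
(np.int32(147), [280.3, 228.9], [273, 222, 15, 14])
[542.36232812 123.64709809 185.11283438] [0.33339039 0.52509537 0.30220976]
```

View pics/w6.png

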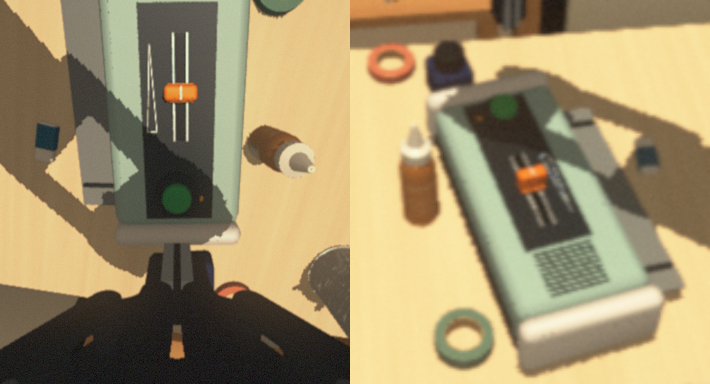

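The lever is unchanged at (180,93), a little right of the slot's middle, which fits the third notch. The button is up, the bystanders are in place and the arm is clear.

```bash
python3 -c "
from station import *
print(finish_job())"
```

```text
the job is handed in; nothing more can be done
None
```

I pushed the lever back to the off notch, clicked it right to the third notch, then pressed the start button fully down and let it come up; the job is handed in, but no verdict came back.

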